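# Empty the bench dustpan through the scrap box's sprung flap

## Robot

A 7-joint arm with a two-finger parallel gripper is mounted at the origin on the work surface. World frame = base frame: x ahead of the robot, y to its left, z up, the work surface at z = 0. Lengths are in m, angles in rad, forces in N, time in s.
With the tool pointing down it reaches from about 0.425 to 0.875 m from the base axis. Payload 4.7 kg.
Tool frame: the origin (TCP) lies at the very end of the fingers, on their centre line; the grasp point (between the pads) lies 19 mm behind it; z points along the fingers, y is the line along which they close (so a half turn about z gives the same grasp; the last joint's range is limited). The gripper opens to 87 mm and grips with 3 to 60 N. Pads are 19 mm wide; open, the fingers measure 117 mm over their backs; the gripper's body (75 mm by 190 mm) begins 51 mm behind the grasp point.
Start: joints at [1.3, 0.321, -0.07, 1.45, 0.023, 1.371, -0.057], TCP at [0.183, -0.624, 0.223] pointing down, gripper open.
Joint ranges: [-2.86, 2.86], [-0.3, 2.09], [-1.38, 1.24], [0.06, 2.45], [-1.56, 4.7], [0.09, 2.05], [-2.69, 2.69]. Speed limits (rad/s): [2.57, 2.57, 3.14, 3.14, 3.14, 3.14, 3.14].

## Interface

Orientations are given as a rotation vector (axis times angle).
In Python, from bench import ctrl, vision gives the robot as it stands.
- The arm moves only by the tool jog_arm, never from a script. Its argument "increments" is a list of rows, each an object of numbers: "tx", "ty", "tz": the shift along the tool's x, y, z in mm; "wx", "wy", "wz": the turn, a rotation vector about the tool's x, y, z in rad; "gripper": the opening, from 0 (shut) to 1 (fully open). In form: [{"tx": .., "ty": .., "tz": .., "wx": .., "wy": .., "wz": .., "gripper": ..}, ...]. A call has exactly 5 rows; each row is the pose to reach, as a shift and turn from the pose commanded when the call began, along the tool's axes at that moment; what a row does not reach only later rows make up. A row lasts 1/12 s, in which the tool goes at most 41.7 mm and 7.16 degrees, less where a joint would pass 70% of its speed; a pose out of reach is approached as far as the arm can. A call with a gripper value outside its range is refused whole. The fingers move at their own pace and stop on an object; "grip_force" is the grip in N (left out, the last holds). Time passes only in rows, so rows that repeat a pose let the fingers close, or fill a call up. It gives the time, the measured TCP pose, the force, the opening and the grip force at its end, in the units of the state.
- ctrl.get_state(): the state, without advancing time (a new reading comes with each control period).
- vision.get_image(name): name is "side" or "top" or "wrist"; returns a dict with "color" (400x640x3 uint8, blue, green, red), "fx", "fy", "cx", "cy" (pixels), "k1" (the pictures are not rectified: a ray, as slopes to the right and down, at radius r is drawn at 1 + k1 r^2 times it, then the intrinsics apply), "extrinsics" (4x4, takes a point from world to camera coordinates). Camera axes: x right, y down, z forward; pixel columns grow to the right and rows downward; lengths in m; the calibration is good to about 2 mm. A picture is of the moment at which its call begins. There is no depth.
- ctrl.close_job(): hands the job in; it is judged then, once.
Trained networks look in the newest picture that a camera, given by its name, has taken for a name from the list of things; names that differ only in an ending like _2 or _b are one class to them, and where a whole thing is asked for, a point or a joint stands for the part that bears it (a point fixed in the world has none). Each returns a list of dicts, best first, with "conf" (0 to 1); they miss things now and then, are a little off and sometimes report something else, mostly with a low value. They report only what shows in the picture. A call takes as long as a camera call.
- vision.spot_in(camera, thing): "bbox" ([left, top, right, bottom] in pixels, round what is visible of it).
The state is a dict: "time": time; "joint_positions": joint angles; "qd": joint speeds; "joint_torque": joint torques, N m; "position": TCP position; "tool_rot": TCP orientation; "ft_force": force on the tool from outside, world axes, zero at the start; "torque": the same for the moment, N m; "grip_width": opening from 0.0 (shut) to 1.0 (fully open); "grip_force": force on a finger pad.
Only numpy, scipy, OpenCV 4.12 (cv2) and the standard library are available. Lean on these libraries where they do the work, as an engineer would, in place of code of your own. Each camera call takes 0.05 s, during which the arm holds its last target. There are 200 camera calls.

## Task

Take the dustpan by its handle, press the scrap box's spring-loaded flap open with the pan's lip and tip all five pieces of scrap through it, without the robot itself touching the box. Draw the pan out so that the flap springs shut, and set the empty pan down gently, flat on its black mat. Leave the other things on the bench alone.

Things in the scene. Friction and masses are not known exactly. Their poses are not given: they have to be found in the camera images.
- scrap_box: red sheet-steel scrap box fixed to the bench, hollow, 220 mm deep (x), 200 mm wide (y). Its dark lid slopes up from 150 mm high at the near face (-x, yellow panel) at 15 degrees to 209 mm at the far face (+x); in it, centred across, is an opening 117 mm long (up the slope) by 150 mm wide, filled by the flap. Walls 4 mm. Origin: centre of the underside; x from near to far face
- flap (a joint): spring-loaded bright aluminium flap with a yellow stripe, 115 x 146 mm wide, hinged on the near (lower) edge of the opening, far edge free. 0 = shut, flush with the sloping lid; grows (rad) as it is pressed down into the box, to a stop at 1.40; at value a it slopes down away from the hinge by a - 0.26 rad. 75 mm from the hinge it takes under 1 N to start, about 2 N far open; let go, it springs shut
- flap_hinge (a point): middle of the flap's hinge line, on the scrap box's lid: 74 mm to the near side (-x) of the box's centre and 160 mm up. The hinge line runs along the box's y
- flap_edge (a point): middle of the flap's free edge, 115 mm from the hinge, on the upper face; moves with the flap
- mat: black rubber mat fixed to the bench, 300 x 180 x 4 mm; origin: centre of the underside, x along its length, pointing away from the robot to within 15 degrees
- pan: small steel bench dustpan, 0.17 to 0.29 kg, with five pieces of scrap in it. Flat floor 130 mm long (x), 104 mm wide (y), 3 mm thick; back wall 34 mm high, side walls tapering from 31 mm (back) to 13 mm (front); the front (+x) is open and ends in a straight lip; a black handle runs back (-x). Origin: centre of the floor's underside, z up. Scrap starts to slide at a floor tilt of 25 to 37 degrees
- pan_lip (a point): middle of the pan's lip, underside: 65 mm in front of the pan's origin
- pan_grip (a point): a good place to take the black handle, on its axis: 125 mm behind the pan's origin and 45 mm above its underside. The handle is straight, along the pan's x, 24 mm wide (y) and 18 mm high, and runs from 75 to 185 mm behind the pan's origin
- tip_a: worn contact tip, copper, hexagonal body 30 mm long and 10 mm across flats (42 mm with its stubs at the ends), about 18 g, lies in the pan at the start; origin in the middle of the underside, x along it
- tip_b: worn contact tip, copper, hexagonal body 30 mm long and 10 mm across flats (42 mm with its stubs at the ends), about 18 g, lies in the pan at the start; origin in the middle of the underside, x along it
- tip_c: worn contact tip, copper, hexagonal body 30 mm long and 10 mm across flats (42 mm with its stubs at the ends), about 18 g, lies in the pan at the start; origin in the middle of the underside, x along it
- offcut_a: dark steel bar offcut, 22 x 18 x 8 mm, about 25 g, lies in the pan at the start; origin in the middle of the underside
- offcut_b: dark steel bar offcut, 22 x 18 x 8 mm, about 25 g, lies in the pan at the start; origin in the middle of the underside
- hammer: bystander: hammer with a wooden handle, 260 mm long, lying on the bench; origin: middle of its length, underside
- wire_brush: bystander: wire brush with a wooden handle, 200 mm long, lying on the bench; origin: middle of its length, underside
- gel_jar: bystander: blue jar with a black cap, 54 mm across, 60 mm high; origin: centre of the underside

How it is judged:
On the way, in this order (a step that is already met when the one before it is completed fails the run):
1. the pan presses the flap well open (beyond 0.6 rad) (value of joint flap above 0.6 rad and contact force between pan and scrap_box above 0.3 N), for 0.1 s.
2. all five pieces are inside the scrap box, below its lid (x of tip_a in the frame of scrap_box between -0.106 and 0.106 m and y of tip_a in the frame of scrap_box between -0.096 and 0.096 m and z of tip_a in the frame of scrap_box between 0 and 0.1 m and x of tip_b in the frame of scrap_box between -0.106 and 0.106 m and y of tip_b in the frame of scrap_box between -0.096 and 0.096 m and z of tip_b in the frame of scrap_box between 0 and 0.1 m and x of tip_c in the frame of scrap_box between -0.106 and 0.106 m and y of tip_c in the frame of scrap_box between -0.096 and 0.096 m and z of tip_c in the frame of scrap_box between 0 and 0.1 m and x of offcut_a in the frame of scrap_box between -0.106 and 0.106 m and y of offcut_a in the frame of scrap_box between -0.096 and 0.096 m and z of offcut_a in the frame of scrap_box between 0 and 0.1 m and x of offcut_b in the frame of scrap_box between -0.106 and 0.106 m and y of offcut_b in the frame of scrap_box between -0.096 and 0.096 m and z of offcut_b in the frame of scrap_box between 0 and 0.1 m), for 0.1 s.
At the end, for the whole second after the job is handed in: All five pieces lie inside the scrap box (more than 50 mm below the lid's near edge), the flap is shut (below 0.05 rad), and the pan stands flat (within 0.06 rad), at rest, on the mat: the centre of its floor within 85 mm along and 40 mm across of the mat's centre (all of step 2 and value of joint flap below 0.05 rad and x of pan in the frame of mat between -0.085 and 0.085 m and y of pan in the frame of mat between -0.04 and 0.04 m and z of pan in the frame of mat below 0.008 m and angle between pan's own z axis and vertical below 0.06 rad and linear speed of pan below 0.02 m/s); the robot touches nothing.
It fails at once if the robot's arm or fingers touch the scrap box or its flap (contact force between any of the fingers, the arm and scrap_box above 0.5 N).
It fails at once if the pan is dropped or slammed down (faster than 0.5 m/s within 40 mm of the bench) (height (world z) of pan below 0.04 m and linear speed of pan above 0.5 m/s).
It fails at once if the hammer, wire brush or jar is moved more than 30 mm (distance of any of hammer, wire_brush, gel_jar from where it was at the start of the episode above 0.03 m).
It also fails if it takes over 72 s, if anything falls off the work surface, if the arm or the gripper's body presses on something with over 40 N, if the wrist force passes 120 N, or if a joint passes its speed limit or range.

## Working session

There is one attempt and no reset: what is moved stays moved. The work goes in short steps, Python scripts to look and compute and a tool call to move; the robot and the scene stay as the last step left them, time stands still between calls to the robot, and variables do not carry over. Pictures are saved under pics/ and viewed, at most 10 in all, crops included, and the job is handed in when it is done.

Besides the shell and the picture viewer there is one more tool, called after "Request:" as name([rows], argument=value, ...), one row to a line, values as JSON. jog_arm: Moves the arm, as the interface text tells. Its arguments: {"type":"object","properties":{"increments":{"type":"array"},"grip_force":{"type":"number"}},"required":["increments"]}

```bash
ls; mkdir -p pics
python3 - <<'E'
from bench import ctrl, vision
import cv2
s=ctrl.get_state();print(s)
for n in("side","top"):
    im=vision.get_image(n);cv2.imwrite(f"pics/{n}0.png",im["color"])
    print(n,im["fx"],im["fy"],im["cx"],im["cy"],im["k1"],im["extrinsics"])
    for t in("scrap_box","flap","mat","pan","hammer","wire_brush","gel_jar","pan_lip","pan_grip"):
        try:print(t,[(d["bbox"],round(d["conf"],2)) for d in vision.spot_in(n,t)[:2]])
        except Exception as e:print(t,e)
E
```

```text
pics
{'time': 0.0, 'joint_positions': array([ 1.3001052 ,  0.32183072, -0.07009058,  1.4516732 ,  0.02260554,
        1.37080558, -0.05690966]), 'qd': array([-2.46513379e-04,  8.02080623e-05,  1.81330356e-03, -9.75772192e-04,
       -8.88355471e-04,  5.94358199e-04, -7.40914845e-04]), 'joint_torque': array([-9.17123289e-04, -4.91293180e+01, -4.03952077e-01, -3.12526989e+01,
       -6.38301973e-02,  4.35031636e-02,  1.16165279e-04]), 'position': array([ 0.18241877, -0.62329699,  0.22145746]), 'tool_rot': array([-3.10791624e+00, -4.45612738e-01,  5.88432465e-04]), 'ft_force': array([-0.74170908,  0.26250534,  0.00726   ]), 'torque': array([0.0004161 , 0.02239656, 0.0227852 ]), 'grip_force': 0.0, 'grip_width': 1.0023551186114932}
side 425.22006063821743 425.22006063821743 327.20378258625294 205.54150462345984 -0.0717947214068811 [[-0.85759639 -0.51430546  0.00428117  0.50488026]
 [-0.48930091  0.81328044 -0.31489609  0.3144531 ]
 [ 0.15847099 -0.27214853 -0.9491165   1.44613946]
 [ 0.          0.          0.          1.        ]]
scrap_box [([238.7, 186.4, 336.5, 284.6], 0.92), ([319.8,
[... 569 characters left out ...]
397  0.00810862]
 [-0.98557085  0.02514974 -0.16738457  0.5793858 ]
 [ 0.16695511 -0.01831715 -0.98579434  1.17019943]
 [ 0.          0.          0.          1.        ]]
scrap_box [([208.0, 116.6, 302.4, 217.6], 0.91)]
flap [([220.0, 140.6, 282.3, 199.4], 0.77), ([372.4, 181.7, 379.4, 195.2], 0.47)]
mat [([339.4, 137.6, 417.7, 242.0], 0.64)]
pan [([359.3, 153.5, 403.6, 237.3], 0.74)]
hammer [([464.6, 173.9, 500.8, 266.8], 0.97), ([151.3, 188.4, 166.5, 255.2], 0.63)]
wire_brush [([153.3, 188.0, 170.1, 254.3], 0.73)]
gel_jar [([304.6, 250.8, 333.0, 272.4], 0.68)]
pan_lip [([356.6, 153.5, 403.0, 240.2], 0.56), ([152.1, 186.6, 167.9, 255.7], 0.5)]
pan_grip [([357.7, 150.5, 404.6, 238.9], 0.78)]
```

Run:
```python
import cv2
a=cv2.imread("pics/top0.png")[100:290,140:520]
cv2.imwrite("pics/top0c.png",cv2.resize(a,None,fx=2.1,fy=2.1,interpolation=cv2.INTER_CUBIC))
```

```text
(no output)
```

View pics/top0c.png

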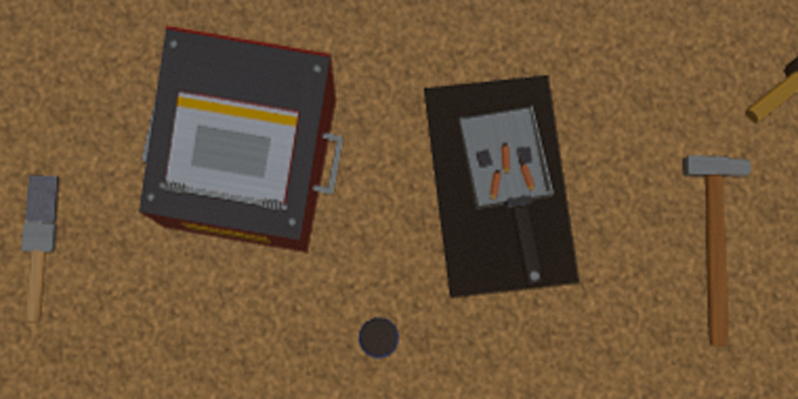

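View pics/side0.png

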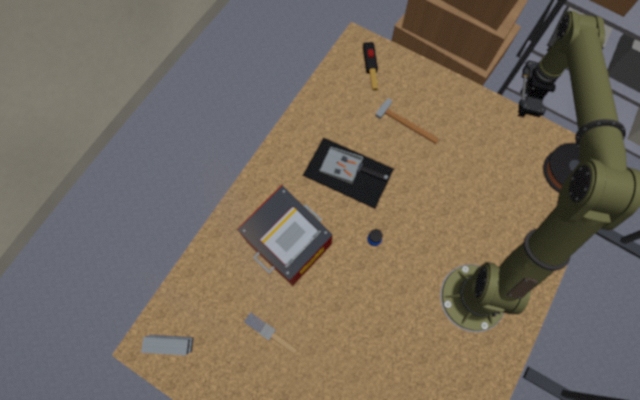

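The top view (crop, 2.1x) shows the box at upper left, with lid corners (167,28), (331,55) and (141,212). The mat with the pan is in the middle, handle towards the robot: handle end (534,280), lip corners (460,118) and (533,107). The jar is at (379,337), the brush on the left and the hammer on the right. The side view agrees.

```bash
cat > h.py <<'E'
import numpy as np, cv2
from scipy.optimize import least_squares
from scipy.spatial.transform import Rotation as R
from bench import ctrl, vision
def cam(im): return np.array([[im["fx"],0,im["cx"]],[0,im["fy"],im["cy"]],[0,0,1]]),np.array([im["k1"],0,0,0,0.]),np.array(im["extrinsics"])
def w2p(im,P):
    K,d,E=cam(im); return cv2.projectPoints(np.atleast_2d(np.array(P,float)),cv2.Rodrigues(E[:3,:3])[0],E[:3,3],K,d)[0][:,0]
def p2w(im,p,z):
    K,d,E=cam(im); r=cv2.undistortPoints(np.array(p,float).reshape(-1,1,2),K,d)[:,0]
    r=np.c_[r,np.ones(len(r))]@E[:3,:3]; c=-E[:3,:3].T@E[:3,3]
    return c+r*((z-c[2])/r[:,2])[:,None]
def fit(im,P,px,x0=(.65,0,0),z0=0.):
    "planar pose x,y,yaw of a body from points and pixels"
    P=np.array(P,float);px=np.array(px,float)
    W=lambda q:P@R.from_euler('z',q[2]).as_matrix().T+[q[0],q[1],z0]
    s=least_squares(lambda q:(w2p(im,W(q))-px).ravel(),x0)
    return s.x,(w2p(im,W(s.x))-px)
E
cat > m1.py <<'E'
from h import *
np.set_printoptions(precision=4,suppress=True)
im=vision.get_image("top")
c=lambda L:np.array(L,float)/2.1+[140,100]-.25
print("box",*fit(im,[[.11,.1,.209],[.11,-.1,.209],[-.11,.1,.15],[-.074,.073,.16],[-.074,-.073,.16],[.037,.073,.19],[.037,-.073,.19]],c([[167,28],[331,55],[141,212],[163,190],[285,207],[180,94],[298,110]])))
print("mat",*fit(im,[[.15,.09,.004],[.15,-.09,.004],[-.15,-.09,.004],[-.15,.09,.004]],c([[425,88],[548,76],[578,283],[450,297]])))
print("pan",*fit(im,[[.065,.052,.003],[.065,-.052,.003],[-.185,0,.052],[-.075,0,.054]],c([[460,118],[533,107],[535,283],[517,203]]),z0=.004))
print("jar",p2w(im,c([[379,337]]),.06), "hammer",p2w(im,c([[717,165],[718,345]]),.015))
E
python3 m1.py
```

```text
box [ 0.6396  0.1679 -0.1914] [[-0.4586 -0.321 ]
 [-0.1943 -0.4148]
 [-0.3991  0.8586]
 [ 1.4607 -1.269 ]
 [-0.3594 -0.0599]
 [-0.3511 -0.2465]
 [ 0.3117  1.4507]]
mat [ 0.6033 -0.178   0.0795] [[-0.5111 -0.3057]
 [ 0.4264 -0.5557]
 [ 0.4756  0.3929]
 [-0.3858  0.3817]]
pan [ 0.6418 -0.1848  0.1245] [[-0.1504 -0.3612]
 [-0.4965 -0.1512]
 [-0.5158  0.6442]
 [ 1.1336 -0.1864]]
jar [[ 0.3953 -0.0019  0.06  ]] hammer [[ 0.6204 -0.481   0.015 ]
 [ 0.3727 -0.4599  0.015 ]]
```

```bash
cat >> h.py <<'E'
BOX=(.6396,.1679,-.1914); MAT=(.6033,-.178,.0795); PAN=(.6418,-.1848,.1245)
def pose(g,yaw,lean):
    "TCP pose for grasp point g, tool x forward at yaw, tool z leaning forward by lean"
    s,c=np.sin(lean),np.cos(lean); f=np.array([np.cos(yaw),np.sin(yaw),0]); u=np.array([0,0,1.])
    z=f*s-u*c; x=f*c+u*s; M=np.c_[x,np.cross(z,x),z]
    return np.array(g)+.019*z, M
def now():
    s=ctrl.get_state(); return (s["position"],R.from_rotvec(s["tool_rot"]).as_matrix())
def plan(wps,start=None):
    p,M=start or now()
    for q,N in wps:
        print("t",np.round(1e3*M.T@(q-p),1),"w",np.round(R.from_matrix(M.T@N).as_rotvec(),3)); p,M=q,N
def mid(a,b,k): # interpolate
    w=R.from_matrix(a[1].T@b[1]).as_rotvec(); return a[0]+k*(b[0]-a[0]), a[1]@R.from_rotvec(k*w).as_matrix()
E
python3 - <<'E'
from h import *
x,y,a=PAN; g=np.array([x-.125*np.cos(a),y-.125*np.sin(a),.049]);L=.45
A=pose(g,a,L); P=(A[0]-.11*A[1][:,2],A[1]); n=now()
print(P[0],A[0]); plan([mid(n,P,.34),mid(n,P,.67),P,A])
E
```

```text
[ 0.47849202 -0.20523755  0.13094069] [ 0.52596789 -0.19929607  0.03189151]
t [ 136.5 -108.3   31.1] w [-0.012  0.153  0.054]
t [ 120.7 -112.4   48.3] w [-0.012  0.148  0.052]
t [ 106.3 -119.    63.7] w [-0.012  0.148  0.052]
t [ -0.   0. 110.] w [0. 0. 0.]
```

Request:
jog_arm([
  {"tx":27,"ty":-22,"tz":6,"wx":0,"wy":0.03,"wz":0.01,"gripper":1},
  {"tx":55,"ty":-43,"tz":12,"wx":0,"wy":0.06,"wz":0.02,"gripper":1},
  {"tx":82,"ty":-65,"tz":19,"wx":-0.01,"wy":0.09,"wz":0.03,"gripper":1},
  {"tx":109,"ty":-87,"tz":25,"wx":-0.01,"wy":0.12,"wz":0.04,"gripper":1},
  {"tx":136,"ty":-108,"tz":31,"wx":-0.012,"wy":0.153,"wz":0.054,"gripper":1},
])

```text
time: 1.47
position: [0.2837, -0.4804, 0.1914]
tool_rot: [-3.102, -0.359, -0.242]
ft_force: [-0.6, -0.8, -0.6]
grip_width: 1.001
grip_force: 0.0
```

Request:
jog_arm([
  {"tx":24,"ty":-22,"tz":10,"wx":0,"wy":0.03,"wz":0.01,"gripper":1},
  {"tx":48,"ty":-45,"tz":19,"wx":0,"wy":0.06,"wz":0.02,"gripper":1},
  {"tx":72,"ty":-67,"tz":29,"wx":-0.01,"wy":0.09,"wz":0.03,"gripper":1},
  {"tx":97,"ty":-90,"tz":39,"wx":-0.01,"wy":0.12,"wz":0.04,"gripper":1},
  {"tx":121,"ty":-112,"tz":48,"wx":-0.012,"wy":0.148,"wz":0.052,"gripper":1},
])

```text
time: 1.88
position: [0.3815, -0.3427, 0.1616]
tool_rot: [-3.075, -0.274, -0.471]
ft_force: [1.1, 0.6, 0.5]
grip_width: 1.003
grip_force: 0.0
```

Request:
jog_arm([
  {"tx":27,"ty":-30,"tz":16,"wx":0,"wy":0.04,"wz":0.01,"gripper":1},
  {"tx":53,"ty":-60,"tz":32,"wx":-0.01,"wy":0.08,"wz":0.03,"gripper":1},
  {"tx":80,"ty":-89,"tz":48,"wx":-0.01,"wy":0.11,"wz":0.04,"gripper":1},
  {"tx":106,"ty":-119,"tz":64,"wx":-0.012,"wy":0.148,"wz":0.052,"gripper":1},
  {"tx":106,"ty":-119,"tz":64,"wx":-0.012,"wy":0.148,"wz":0.052,"gripper":1},
])

```text
time: 2.3
position: [0.479, -0.1987, 0.1292]
tool_rot: [-3.025, -0.199, -0.689]
ft_force: [-1.1, -0.0, -0.6]
grip_width: 1.0
grip_force: 0.0
```

Run:
```python
from h import *
np.set_printoptions(precision=3,suppress=True)
im=vision.get_image("wrist");cv2.imwrite("pics/w1.png",im["color"])
s=ctrl.get_state();print(s["time"],s["joint_positions"],s["position"],s["tool_rot"],s["ft_force"])
x,y,a=PAN; g=np.array([x-.125*np.cos(a),y-.125*np.sin(a),.049]);L=.45
plan([pose(g,a,L)])
M=R.from_euler('z',a).as_matrix()
for P in [[-.185,0,.058],[-.075,0,.058],[-.125,0,.058],[.065,.052,.003],[.065,-.052,.003]]: print(P,w2p(im,M@P+[x,y,.004]))
```

```text
2.35 [ 0.999 -0.118 -0.432  2.193 -0.49   0.762 -0.571] [ 0.479 -0.201  0.13 ] [-3.027 -0.199 -0.689] [-0.219 -0.062 -0.496]
t [ -0.1   4.7 108.7] w [-0.004  0.002  0.006]
[-0.185, 0, 0.058] [[329.019 273.082]]
[-0.075, 0, 0.058] [[329.398 131.266]]
[-0.125, 0, 0.058] [[329.249 193.452]]
[0.065, 0.052, 0.003] [[278.137  19.39 ]]
[0.065, -0.052, 0.003] [[378.317  19.874]]
```

View pics/w1.png

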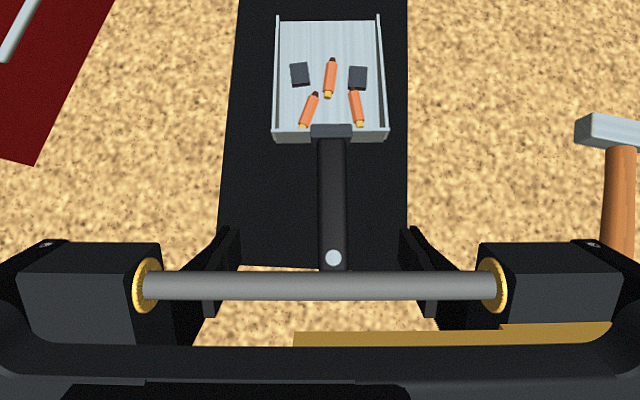

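The wrist picture shows the pan ahead: the handle runs from (331,135) to its end at (333,268) and the lip is at row 20. That is within 5 px of the prediction, so I go down.

Request:
jog_arm([
  {"tx":0,"ty":2,"tz":22,"wx":0,"wy":0,"wz":0.005,"gripper":1},
  {"tx":0,"ty":4,"tz":50,"wx":0,"wy":0,"wz":0.005,"gripper":1},
  {"tx":0,"ty":4,"tz":78,"wx":0,"wy":0,"wz":0.005,"gripper":1},
  {"tx":0,"ty":4,"tz":98,"wx":0,"wy":0,"wz":0.005,"gripper":1},
  {"tx":0,"ty":4,"tz":109,"wx":0,"wy":0,"wz":0.005,"gripper":1},
])

```text
time: 2.77
position: [0.5254, -0.2049, 0.0309]
tool_rot: [-3.029, -0.179, -0.69]
ft_force: [-0.5, -0.4, -0.1]
grip_width: 1.0
grip_force: 0.0
```

Request:
jog_arm([
  {"gripper":1},
  {"gripper":0.6},
  {"gripper":0.4},
  {"gripper":0.3},
  {"gripper":0.2},
], grip_force=30)

```text
validation failed for argument at $.in...
```

Request:
jog_arm([
  {"gripper":0.1},
  {"gripper":0},
  {"gripper":0},
  {"gripper":0},
  {"gripper":0},
], grip_force=50)

```text
validation failed for argument at $.in...
```

Run:
```python
from h import *
np.set_printoptions(precision=3,suppress=True)
s=ctrl.get_state();print(s["time"],s["joint_positions"],s["position"],s["tool_rot"],s["ft_force"],s["grip_width"],s["grip_force"])
x,y,a=PAN; g=np.array([x-.125*np.cos(a),y-.125*np.sin(a),.049]);plan([pose(g,a,.45)])
```

```text
2.7667 [ 0.945  0.145 -0.474  2.19  -0.408  0.485 -0.635] [ 0.525 -0.205  0.031] [-3.029 -0.179 -0.69 ] [-0.538 -0.399 -0.148] 0.9996362000716155 0.0
t [ 1.5 -5.5 -0.3] w [-0.001  0.002 -0.007]
```

Request:
jog_arm([
  {"tx":0,"ty":0,"tz":0,"wx":0,"wy":0,"wz":0,"gripper":0.9},
  {"tx":0,"ty":0,"tz":0,"wx":0,"wy":0,"wz":0,"gripper":0.7},
  {"tx":0,"ty":0,"tz":0,"wx":0,"wy":0,"wz":0,"gripper":0.6},
  {"tx":0,"ty":0,"tz":0,"wx":0,"wy":0,"wz":0,"gripper":0.5},
  {"tx":0,"ty":0,"tz":0,"wx":0,"wy":0,"wz":0,"gripper":0.45},
], grip_force=40)

```text
time: 3.18
position: [0.5261, -0.2053, 0.0342]
tool_rot: [-3.031, -0.18, -0.695]
ft_force: [-0.0, 0.1, 0.2]
grip_width: 0.706
grip_force: 0.0
```

Run:
```python
from h import *
np.set_printoptions(precision=3,suppress=True)
s=ctrl.get_state();print(s["time"],s["position"],s["ft_force"],s["grip_width"],s["grip_force"])
x,y,a=PAN; g=np.array([x-.125*np.cos(a),y-.125*np.sin(a),.049]);plan([pose(g,a,.45)])
```

```text
3.1833 [ 0.526 -0.205  0.034] [-0.014  0.11   0.245] 0.7064828409322076 0.0
t [-0.5 -6.   2.3] w [ 0.002 -0.001 -0.005]
```

Request:
jog_arm([
  {"tx":0,"ty":-4,"tz":2,"wx":0,"wy":0,"wz":-0.005,"gripper":0.6},
  {"tx":0,"ty":-4,"tz":2,"wx":0,"wy":0,"wz":-0.005,"gripper":0.5},
  {"tx":0,"ty":-4,"tz":2,"wx":0,"wy":0,"wz":-0.005,"gripper":0.4},
  {"tx":0,"ty":-4,"tz":2,"wx":0,"wy":0,"wz":-0.005,"gripper":0.3},
  {"tx":0,"ty":-4,"tz":2,"wx":0,"wy":0,"wz":-0.005,"gripper":0.2},
], grip_force=40)

```text
time: 3.6
position: [0.5262, -0.2002, 0.0313]
tool_rot: [-3.03, -0.188, -0.693]
ft_force: [0.3, 0.3, -0.3]
grip_width: 0.381
grip_force: 0.0
```

Request:
jog_arm([
  {"tx":0,"ty":0,"tz":0,"wx":0,"wy":0,"wz":0,"gripper":0.1},
  {"tx":0,"ty":0,"tz":0,"wx":0,"wy":0,"wz":0,"gripper":0},
  {"tx":0,"ty":0,"tz":0,"wx":0,"wy":0,"wz":0,"gripper":0},
  {"tx":0,"ty":0,"tz":0,"wx":0,"wy":0,"wz":0,"gripper":0},
  {"tx":0,"ty":0,"tz":0,"wx":0,"wy":0,"wz":0,"gripper":0},
], grip_force=50)

```text
time: 4.02
position: [0.5262, -0.2004, 0.0313]
tool_rot: [-3.03, -0.188, -0.693]
ft_force: [0.8, -0.3, 0.2]
grip_width: 0.268
grip_force: 50.0
```

Request:
jog_arm([
  {"tx":0,"ty":0,"tz":0,"wx":0,"wy":0,"wz":0,"gripper":0},
  {"tx":0,"ty":0,"tz":0,"wx":0,"wy":0,"wz":0,"gripper":0},
  {"tx":0,"ty":0,"tz":0,"wx":0,"wy":0,"wz":0,"gripper":0},
  {"tx":0,"ty":0,"tz":0,"wx":0,"wy":0,"wz":0,"gripper":0},
  {"tx":0,"ty":0,"tz":0,"wx":0,"wy":0,"wz":0,"gripper":0},
], grip_force=50)

```text
time: 4.43
position: [0.5263, -0.2003, 0.0313]
tool_rot: [-3.03, -0.188, -0.694]
ft_force: [-0.5, -0.4, -0.4]
grip_width: 0.27
grip_force: 50.0
```

Run:
```python
from h import *
np.set_printoptions(precision=4,suppress=True)
im=vision.get_image("wrist");cv2.imwrite("pics/w2.png",im["color"])
s=ctrl.get_state();print(s["time"],s["joint_positions"],s["position"],s["tool_rot"],s["ft_force"],s["grip_width"],s["grip_force"])
```

```text
4.4833 [ 0.9391  0.1405 -0.4783  2.1949 -0.408   0.4791 -0.6387] [ 0.5263 -0.2003  0.0313] [-3.0301 -0.188  -0.6935] [-0.2861 -1.537   1.1706] 0.26958444741946225 49.97839579358697
```

View pics/w2.png

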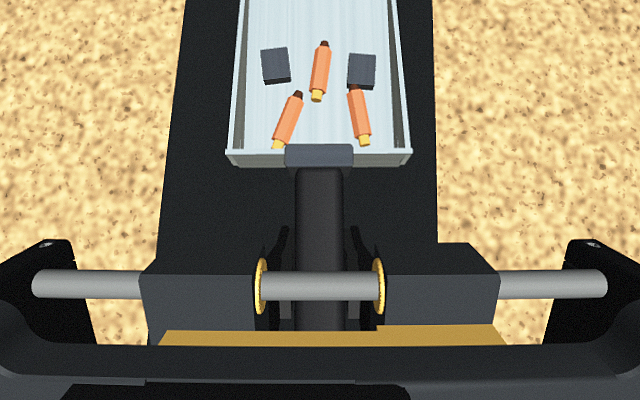

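The fingers hold the handle: width 0.27 is 23.5 mm, and the pan stays square at columns 228-411. Next I plan the lift, carry, press and tip.

```bash
cat >> h.py <<'E'
PH=np.array([[1,0],[0,1.]]) # placeholder
def T(p,M): A=np.eye(4);A[:3,:3]=M;A[:3,3]=p;return A
# pan in tool: pose when gripped (yaw, lateral snapped to the tool)
def pan_in_tool(s_pos,s_rot):
    M=R.from_rotvec(s_rot).as_matrix(); yaw=np.arctan2(M[1,2],M[0,2]); Rp=R.from_euler('z',yaw).as_matrix()
    g=np.array(s_pos)-.019*M[:,2]
    al=(np.array([PAN[0],PAN[1],0])-g)@Rp[:,0]
    p=g+al*Rp[:,0]; p[2]=.004
    return np.linalg.inv(T(s_pos,M))@T(p,Rp)
TP=pan_in_tool([.5263,-.2003,.0313],[-3.0301,-.188,-.6935])
def tool_for_pan(p,yaw,tilt):
    A=T(p,R.from_euler('ZY',[yaw,tilt]).as_matrix())@np.linalg.inv(TP); return A[:3,3],A[:3,:3]
def tool_for_lip(xb,zb,tilt,yb=0.,yawoff=0.):
    "lip underside at xb,zb in box frame (m)"
    Rb=R.from_euler('z',BOX[2]).as_matrix(); lip=Rb@[xb,yb,0]+[BOX[0],BOX[1],zb]
    M=R.from_euler('ZY',[BOX[2]+yawoff,tilt]).as_matrix()
    return tool_for_pan(lip-M@[.065,0,0],BOX[2]+yawoff,tilt)
def pan_now():
    p,M=now(); return T(p,M)@TP
E
python3 - <<'E'
from h import *
np.set_printoptions(precision=4,suppress=True)
print(TP[:3,3], R.from_matrix(TP[:3,:3]).as_rotvec()); n=now(); P=pan_now(); a=np.arctan2(P[1,0],P[0,0]); print(P[:3,3],a)
U=[tool_for_pan(P[:3,3]+[0,0,h],a,0) for h in(.09,.18,.265)]
H=tool_for_lip(.026,.25,.26); print("hover tcp",H[0])
plan(U+[mid(U[-1],H,k) for k in(.2,.4,.6,.8,1)])
E
```

```text
[0.0931 0.     0.0753] [-3.0623 -0.0006 -0.7009]
[ 0.6419 -0.186   0.004 ] 0.12354970900519875
hover tcp [0.4998 0.195  0.3231]
t [ 39.1   0.  -81. ] w [-0. -0. -0.]
t [ 39.1   0.  -81. ] w [0. 0. 0.]
t [ 37.    0.  -76.5] w [0. 0. 0.]
t [  6.4 -79.1  -2.9] w [-0.02  -0.052  0.06 ]
t [  1.5 -79.3  -4.6] w [-0.02  -0.052  0.06 ]
t [ -3.6 -79.1  -6.2] w [-0.02  -0.052  0.06 ]
t [ -8.7 -78.6  -7.4] w [-0.02  -0.052  0.06 ]
t [-13.8 -77.8  -8.4] w [-0.02  -0.052  0.06 ]
```

Request:
jog_arm([
  {"tx":4,"ty":0,"tz":-8,"wx":0,"wy":0,"wz":0,"gripper":0},
  {"tx":11,"ty":0,"tz":-23,"wx":0,"wy":0,"wz":0,"gripper":0},
  {"tx":20,"ty":0,"tz":-41,"wx":0,"wy":0,"wz":0,"gripper":0},
  {"tx":29,"ty":0,"tz":-60,"wx":0,"wy":0,"wz":0,"gripper":0},
  {"tx":39,"ty":0,"tz":-81,"wx":0,"wy":0,"wz":0,"gripper":0},
])

```text
time: 4.9
position: [0.5244, -0.1986, 0.1205]
tool_rot: [-3.028, -0.189, -0.687]
ft_force: [0.6, 0.3, -3.6]
grip_width: 0.273
grip_force: 50.0
```

Request:
jog_arm([
  {"tx":8,"ty":0,"tz":-16,"wx":0,"wy":0,"wz":0,"gripper":0},
  {"tx":16,"ty":0,"tz":-32,"wx":0,"wy":0,"wz":0,"gripper":0},
  {"tx":23,"ty":0,"tz":-48,"wx":0,"wy":0,"wz":0,"gripper":0},
  {"tx":31,"ty":0,"tz":-65,"wx":0,"wy":0,"wz":0,"gripper":0},
  {"tx":39,"ty":0,"tz":-81,"wx":0,"wy":0,"wz":0,"gripper":0},
])

```text
time: 5.32
position: [0.5246, -0.199, 0.2109]
tool_rot: [-3.029, -0.19, -0.688]
ft_force: [-0.9, -0.1, -3.3]
grip_width: 0.272
grip_force: 50.0
```

Request:
jog_arm([
  {"tx":8,"ty":0,"tz":-17,"wx":0,"wy":0,"wz":0,"gripper":0},
  {"tx":17,"ty":0,"tz":-35,"wx":0,"wy":0,"wz":0,"gripper":0},
  {"tx":25,"ty":0,"tz":-52,"wx":0,"wy":0,"wz":0,"gripper":0},
  {"tx":32,"ty":0,"tz":-66,"wx":0,"wy":0,"wz":0,"gripper":0},
  {"tx":37,"ty":0,"tz":-76,"wx":0,"wy":0,"wz":0,"gripper":0},
])

```text
time: 5.73
position: [0.5258, -0.1994, 0.2965]
tool_rot: [-3.03, -0.19, -0.691]
ft_force: [0.1, 0.9, -3.0]
grip_width: 0.267
grip_force: 50.0
```

Run:
```python
from h import *
np.set_printoptions(precision=4,suppress=True)
im=vision.get_image("wrist");cv2.imwrite("pics/w3.png",im["color"])
s=ctrl.get_state();print(s["time"],s["joint_positions"],s["position"],s["ft_force"],s["grip_width"])
# predicted pan corners now
P=pan_now(); Q=[[.065,.052,.003],[.065,-.052,.003],[-.065,.052,.034],[-.065,-.052,.034],[-.075,0,.054]]
print(P[:3,3],w2p(im,[(P@[*q,1])[:3] for q in Q]))
```

```text
5.7833 [ 0.9776 -0.1717 -0.4389  1.8846 -0.3898  1.0729 -0.7853] [ 0.5269 -0.1999  0.2988] [ 0.9473 -0.1941  0.3572] 0.26589234534671724
[ 0.6426 -0.1855  0.2717] [[248.3541 -16.0872]
 [394.296  -16.3232]
 [227.1579 148.1385]
 [416.538  148.018 ]
 [322.0614 156.5669]]
```

View pics/w3.png

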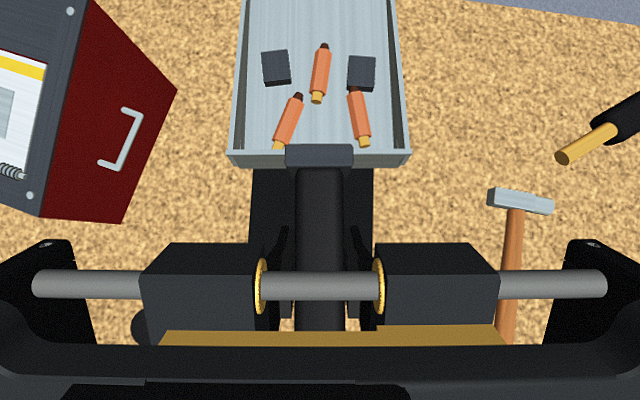

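The pan sits in the hand exactly as before and all five pieces lie still, back wall corners at (228,150) and (411,148). Carrying to the hover.

Request:
jog_arm([
  {"tx":0,"ty":-6,"tz":0,"wx":-0.002,"wy":-0.004,"wz":0.004,"gripper":0},
  {"tx":1,"ty":-18,"tz":0,"wx":-0.004,"wy":-0.012,"wz":0.013,"gripper":0},
  {"tx":2,"ty":-35,"tz":-1,"wx":-0.009,"wy":-0.023,"wz":0.027,"gripper":0},
  {"tx":4,"ty":-56,"tz":-2,"wx":-0.014,"wy":-0.037,"wz":0.042,"gripper":0},
  {"tx":6,"ty":-79,"tz":-3,"wx":-0.02,"wy":-0.052,"wz":0.06,"gripper":0},
])

```text
time: 6.2
position: [0.5189, -0.1201, 0.2983]
tool_rot: [-3.06, -0.088, -0.609]
ft_force: [0.1, 0.6, -3.5]
grip_width: 0.275
grip_force: 50.0
```

Request:
jog_arm([
  {"tx":0,"ty":-16,"tz":-1,"wx":-0.004,"wy":-0.01,"wz":0.012,"gripper":0},
  {"tx":1,"ty":-32,"tz":-2,"wx":-0.008,"wy":-0.021,"wz":0.024,"gripper":0},
  {"tx":1,"ty":-48,"tz":-3,"wx":-0.012,"wy":-0.031,"wz":0.036,"gripper":0},
  {"tx":1,"ty":-63,"tz":-4,"wx":-0.016,"wy":-0.042,"wz":0.048,"gripper":0},
  {"tx":2,"ty":-79,"tz":-5,"wx":-0.02,"wy":-0.052,"wz":0.06,"gripper":0},
])

```text
time: 6.62
position: [0.5139, -0.041, 0.3044]
tool_rot: [-3.086, 0.007, -0.53]
ft_force: [-0.3, -0.3, -3.0]
grip_width: 0.27
grip_force: 50.0
```

Request:
jog_arm([
  {"tx":-1,"ty":-16,"tz":-1,"wx":-0.004,"wy":-0.01,"wz":0.012,"gripper":0},
  {"tx":-1,"ty":-32,"tz":-2,"wx":-0.008,"wy":-0.021,"wz":0.024,"gripper":0},
  {"tx":-2,"ty":-48,"tz":-4,"wx":-0.012,"wy":-0.031,"wz":0.036,"gripper":0},
  {"tx":-3,"ty":-63,"tz":-5,"wx":-0.016,"wy":-0.042,"wz":0.048,"gripper":0},
  {"tx":-4,"ty":-79,"tz":-6,"wx":-0.02,"wy":-0.052,"wz":0.06,"gripper":0},
])

```text
time: 7.03
position: [0.5084, 0.038, 0.3096]
tool_rot: [-3.107, 0.104, -0.451]
ft_force: [1.0, 0.1, -3.2]
grip_width: 0.267
grip_force: 50.0
```

Request:
jog_arm([
  {"tx":-2,"ty":-16,"tz":-1,"wx":-0.004,"wy":-0.01,"wz":0.012,"gripper":0},
  {"tx":-3,"ty":-32,"tz":-3,"wx":-0.008,"wy":-0.021,"wz":0.024,"gripper":0},
  {"tx":-5,"ty":-48,"tz":-4,"wx":-0.012,"wy":-0.031,"wz":0.036,"gripper":0},
  {"tx":-7,"ty":-63,"tz":-6,"wx":-0.016,"wy":-0.042,"wz":0.048,"gripper":0},
  {"tx":-9,"ty":-79,"tz":-7,"wx":-0.02,"wy":-0.052,"wz":0.06,"gripper":0},
])

```text
time: 7.45
position: [0.5029, 0.1173, 0.3148]
tool_rot: [3.104, -0.201, 0.368]
ft_force: [0.8, -0.1, -3.4]
grip_width: 0.272
grip_force: 50.0
```

Run:
```python
from h import *
np.set_printoptions(precision=4,suppress=True)
im=vision.get_image("wrist");cv2.imwrite("pics/w4.png",im["color"])
s=ctrl.get_state();print(s["time"],s["joint_positions"],s["position"],s["grip_width"]);print(pan_now()[:3,3])
plan([tool_for_lip(.026,.25,.26)])
Rb=R.from_euler('z',BOX[2]).as_matrix()
Q=[[.11,.1,.209],[.11,-.1,.209],[-.11,.1,.15],[-.11,-.1,.15],[-.074,.073,.16],[-.074,-.073,.16],[.037,.073,.19],[.037,-.073,.19]]
print(w2p(im,[Rb@q+[BOX[0],BOX[1],0] for q in Q]))
```

```text
7.5 [ 0.7551 -0.2389 -0.9301  1.7797 -0.1333  1.2784 -1.855 ] [0.5027 0.1221 0.3152] 0.2696153014650832
[0.61   0.1091 0.2637]
t [ -9.9 -72.1  -9.9] w [-0.022 -0.046  0.064]
[[134.4694 -66.3347]
 [366.671  -55.8222]
 [156.9974 184.7995]
 [344.889  196.5273]
 [179.1173 151.8103]
 [321.4378 160.4255]
 [170.3557  29.1024]
 [329.0382  37.4731]]
```

View pics/w4.png

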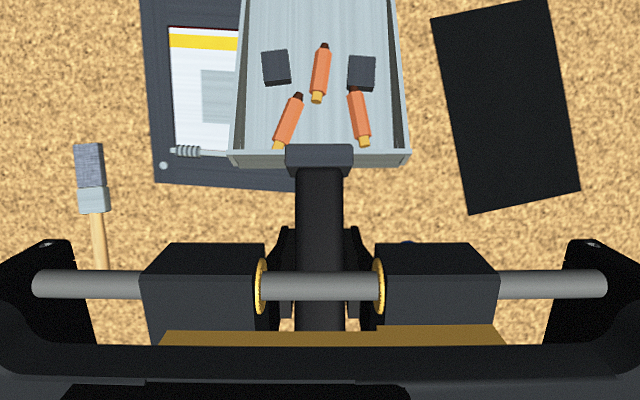

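The wrist view shows the lid's near left corner at (153,182) and the flap's far left corner at (169,26), within 4 px of prediction. The box pose holds and the scrap is still.

Request:
jog_arm([
  {"tx":-2,"ty":-17,"tz":-2,"wx":-0.005,"wy":-0.01,"wz":0.015,"gripper":0},
  {"tx":-5,"ty":-36,"tz":-5,"wx":-0.01,"wy":-0.022,"wz":0.03,"gripper":0},
  {"tx":-7,"ty":-54,"tz":-7,"wx":-0.016,"wy":-0.034,"wz":0.046,"gripper":0},
  {"tx":-9,"ty":-66,"tz":-9,"wx":-0.02,"wy":-0.042,"wz":0.058,"gripper":0},
  {"tx":-10,"ty":-72,"tz":-10,"wx":-0.022,"wy":-0.046,"wz":0.064,"gripper":0},
])

```text
time: 7.92
position: [0.5001, 0.1919, 0.3232]
tool_rot: [3.094, -0.299, 0.296]
ft_force: [1.0, 0.8, -3.3]
grip_width: 0.271
grip_force: 50.0
```

Run:
```python
from h import *
np.set_printoptions(precision=4,suppress=True)
s=ctrl.get_state();print(s["time"],s["joint_positions"],s["position"],s["grip_width"])
def S(phi,tilt,d): f=np.radians(phi);return tool_for_lip(-.074+d*np.cos(f),.160-d*np.sin(f),np.radians(tilt))
W=[tool_for_lip(.026,.205,.26),S(0,16,.1),S(15,21,.1),S(22,27,.098),S(33,39,.097),S(42,49,.097),S(50,58,.097)]
plan(W); print(W[-1][0])
```

```text
7.9167 [ 0.7699 -0.11   -1.1607  1.6744  0.0056  1.3526 -2.1605] [0.5001 0.1919 0.3232] 0.271413804194507
t [-9.4 -3.  44.1] w [ 0.001 -0.001 -0.001]
t [-6.5 -0.  41.3] w [ 0.    -0.019 -0.   ]
t [ 1.8  0.  12.1] w [ 0.    -0.087  0.   ]
t [ 5.  0. -5.] w [ 0.    -0.105 -0.   ]
t [ 15.7   0.  -12.9] w [ 0.    -0.209  0.   ]
t [ 14.    0.  -10.9] w [ 0.    -0.175  0.   ]
t [ 12.8   0.  -10. ] w [ 0.    -0.157 -0.   ]
[0.5565 0.184  0.2541]
```

Request:
jog_arm([
  {"tx":-1,"ty":-1,"tz":6,"wx":0,"wy":0,"wz":0,"gripper":0},
  {"tx":-3,"ty":-1,"tz":16,"wx":0,"wy":0,"wz":0,"gripper":0},
  {"tx":-6,"ty":-2,"tz":28,"wx":0,"wy":0,"wz":0,"gripper":0},
  {"tx":-8,"ty":-3,"tz":38,"wx":0,"wy":0,"wz":0,"gripper":0},
  {"tx":-9,"ty":-3,"tz":44,"wx":0,"wy":0,"wz":0,"gripper":0},
])

```text
time: 8.33
position: [0.5007, 0.1909, 0.2766]
tool_rot: [3.09, -0.304, 0.295]
ft_force: [-1.5, -0.5, -3.7]
grip_width: 0.271
grip_force: 50.0
```

```bash
cat > p.py <<'E'
from h import *
import sys
np.set_printoptions(precision=4,suppress=True)
s=ctrl.get_state();print(s["time"],s["joint_positions"],s["position"],s["ft_force"],s["grip_width"])
P=pan_now(); Rb=R.from_euler('z',BOX[2]).as_matrix(); print("lip in box",Rb.T@((P@[.065,0,0,1])[:3]-[BOX[0],BOX[1],0]),"tilt",np.degrees(np.arcsin(-P[2,0])),"roll",np.degrees(np.arcsin(P[2,1])))
def S(phi,tilt,d): f=np.radians(phi);return tool_for_lip(-.074+d*np.cos(f),.160-d*np.sin(f),np.radians(tilt))
W=[S(0,16,.1),S(15,21,.1),S(22,27,.098),S(33,39,.097),S(42,49,.097),S(50,58,.097)]
plan(W[int(sys.argv[1]):])
E
python3 p.py 0
```

```text
8.3333 [ 0.768  -0.0799 -1.1881  1.7537  0.0412  1.2645 -2.201 ] [0.5007 0.1909 0.2766] [-1.4939 -0.4674 -3.6764] 0.2706692195297604
lip in box [ 0.0277 -0.0051  0.2037] tilt 14.84901584033537 roll -0.19882372387827452
t [-7.9 -4.  39.6] w [ 0.004 -0.02  -0.005]
t [ 1.8  0.  12.1] w [ 0.    -0.087  0.   ]
t [ 5.  0. -5.] w [ 0.    -0.105 -0.   ]
t [ 15.7   0.  -12.9] w [ 0.    -0.209  0.   ]
t [ 14.    0.  -10.9] w [ 0.    -0.175  0.   ]
t [ 12.8   0.  -10. ] w [ 0.    -0.157 -0.   ]
```

Request:
jog_arm([
  {"tx":-1,"ty":-1,"tz":6,"wx":0,"wy":-0.004,"wz":0,"gripper":0},
  {"tx":-3,"ty":-2,"tz":15,"wx":0,"wy":-0.008,"wz":0,"gripper":0},
  {"tx":-5,"ty":-2,"tz":25,"wx":0,"wy":-0.012,"wz":0,"gripper":0},
  {"tx":-7,"ty":-3,"tz":34,"wx":0,"wy":-0.016,"wz":0,"gripper":0},
  {"tx":-8,"ty":-3,"tz":40,"wx":0,"wy":-0.02,"wz":0,"gripper":0},
])

```text
time: 8.75
position: [0.5023, 0.1947, 0.2375]
tool_rot: [3.097, -0.304, 0.268]
ft_force: [-0.7, -0.8, -3.2]
grip_width: 0.268
grip_force: 50.0
```

```bash
python3 p.py 1
```

```text
8.75 [ 0.7528  0.0088 -1.2326  1.7971  0.1254  1.2098 -2.2821] [0.5023 0.1947 0.2375] [-0.7288 -0.7934 -3.2192] 0.2675415912249739
lip in box [ 0.0272 -0.0008  0.1615] tilt 15.884516839718335 roll -0.09653319410921919
t [ 0.6  0.1 13.1] w [ 0.002 -0.089 -0.004]
t [ 5.  0. -5.] w [ 0.    -0.105 -0.   ]
t [ 15.7   0.  -12.9] w [ 0.    -0.209  0.   ]
t [ 14.    0.  -10.9] w [ 0.    -0.175  0.   ]
t [ 12.8   0.  -10. ] w [ 0.    -0.157 -0.   ]
```

Request:
jog_arm([
  {"tx":0,"ty":0,"tz":3,"wx":0,"wy":-0.018,"wz":0,"gripper":0},
  {"tx":0,"ty":0,"tz":6,"wx":0,"wy":-0.036,"wz":0,"gripper":0},
  {"tx":0,"ty":0,"tz":8,"wx":0,"wy":-0.054,"wz":0,"gripper":0},
  {"tx":1,"ty":0,"tz":11,"wx":0,"wy":-0.072,"wz":0,"gripper":0},
  {"tx":1,"ty":0,"tz":13,"wx":0,"wy":-0.089,"wz":0,"gripper":0},
])

```text
time: 9.17
position: [0.5062, 0.194, 0.2256]
tool_rot: [3.115, -0.306, 0.13]
ft_force: [-0.5, -0.4, -1.7]
grip_width: 0.268
grip_force: 50.0
```

Request:
jog_arm([
  {"tx":1,"ty":0,"tz":-1,"wx":0,"wy":-0.026,"wz":0,"gripper":0},
  {"tx":2,"ty":0,"tz":-2,"wx":0,"wy":-0.052,"wz":0,"gripper":0},
  {"tx":4,"ty":0,"tz":-4,"wx":0,"wy":-0.08,"wz":0,"gripper":0},
  {"tx":5,"ty":0,"tz":-5,"wx":0,"wy":-0.105,"wz":0,"gripper":0},
  {"tx":5,"ty":0,"tz":-5,"wx":0,"wy":-0.105,"wz":0,"gripper":0},
])

```text
time: 9.58
position: [0.512, 0.1925, 0.231]
tool_rot: [-3.124, 0.31, 0.033]
ft_force: [1.0, -0.3, -2.9]
grip_width: 0.264
grip_force: 50.0
```

```bash
python3 p.py 3
```

```text
9.5833 [ 0.613   0.2935 -1.1896  1.6519  0.261   1.3993 -2.3795] [0.512  0.1925 0.231 ] [ 0.9769 -0.2722 -2.9444] 0.26437827099416733
lip in box [ 0.0194 -0.0011  0.1243] tilt 26.994363212725823 roll 0.014343163446547675
t [ 13.2  -0.2 -11.9] w [-0.001 -0.21  -0.007]
t [ 14.    0.  -10.9] w [ 0.    -0.175  0.   ]
t [ 12.8   0.  -10. ] w [ 0.    -0.157 -0.   ]
```

Request:
jog_arm([
  {"tx":3,"ty":0,"tz":-2,"wx":0,"wy":-0.042,"wz":0,"gripper":0},
  {"tx":5,"ty":0,"tz":-5,"wx":0,"wy":-0.084,"wz":0,"gripper":0},
  {"tx":8,"ty":0,"tz":-7,"wx":0,"wy":-0.126,"wz":0,"gripper":0},
  {"tx":11,"ty":0,"tz":-10,"wx":0,"wy":-0.168,"wz":-0.005,"gripper":0},
  {"tx":13,"ty":0,"tz":-12,"wx":0,"wy":-0.21,"wz":-0.005,"gripper":0},
])

```text
time: 10.0
position: [0.5244, 0.1904, 0.2431]
tool_rot: [-3.086, 0.297, 0.356]
ft_force: [1.3, 0.4, -1.8]
grip_width: 0.27
grip_force: 50.0
```

```bash
python3 p.py 4
```

```text
10.0 [ 0.4876  0.4959 -1.1203  1.4567  0.278   1.6221 -2.3888] [0.5244 0.1904 0.2431] [ 1.3461  0.4279 -1.8083] 0.26999036955940364
lip in box [0.0067 0.     0.1078] tilt 38.92731384889249 roll -0.034855978041603106
t [ 14.9   0.2 -10.6] w [ 0.    -0.176 -0.001]
t [ 12.8   0.  -10. ] w [ 0.    -0.157 -0.   ]
```

Request:
jog_arm([
  {"tx":3,"ty":0,"tz":-2,"wx":0,"wy":-0.035,"wz":0,"gripper":0},
  {"tx":6,"ty":0,"tz":-4,"wx":0,"wy":-0.07,"wz":0,"gripper":0},
  {"tx":9,"ty":0,"tz":-6,"wx":0,"wy":-0.105,"wz":0,"gripper":0},
  {"tx":12,"ty":0,"tz":-8,"wx":0,"wy":-0.14,"wz":0,"gripper":0},
  {"tx":15,"ty":0,"tz":-11,"wx":0,"wy":-0.176,"wz":0,"gripper":0},
])

```text
time: 10.42
position: [0.5411, 0.1873, 0.2502]
tool_rot: [-3.027, 0.292, 0.622]
ft_force: [0.2, 0.6, -0.9]
grip_width: 0.271
grip_force: 50.0
```

```bash
python3 p.py 5
```

```text
10.4167 [ 0.3915  0.6526 -1.0649  1.2768  0.2682  1.8017 -2.3923] [0.5411 0.1873 0.2502] [ 0.2178  0.5762 -0.8544] 0.27106867805771206
lip in box [-0.0018  0.0001  0.0953] tilt 48.991268538107 roll -0.04426706053787568
t [12.9  0.3 -9.7] w [ 0.    -0.157 -0.001]
```

Request:
jog_arm([
  {"tx":3,"ty":0,"tz":-2,"wx":0,"wy":-0.03,"wz":0,"gripper":0},
  {"tx":6,"ty":0,"tz":-5,"wx":0,"wy":-0.07,"wz":0,"gripper":0},
  {"tx":9,"ty":0,"tz":-7,"wx":0,"wy":-0.11,"wz":0,"gripper":0},
  {"tx":12,"ty":0,"tz":-9,"wx":0,"wy":-0.14,"wz":0,"gripper":0},
  {"tx":12,"ty":0,"tz":-9,"wx":0,"wy":-0.14,"wz":0,"gripper":0},
])

```text
time: 10.83
position: [0.5564, 0.1838, 0.252]
tool_rot: [-2.963, 0.289, 0.83]
ft_force: [1.6, -1.4, -1.8]
grip_width: 0.271
grip_force: 50.0
```

Request:
jog_arm([
  {"tx":0,"ty":0,"tz":0,"wx":0,"wy":0,"wz":0,"gripper":0},
  {"tx":0,"ty":0,"tz":0,"wx":0,"wy":0,"wz":0,"gripper":0},
  {"tx":0,"ty":0,"tz":0,"wx":0,"wy":0,"wz":0,"gripper":0},
  {"tx":0,"ty":0,"tz":0,"wx":0,"wy":0,"wz":0,"gripper":0},
  {"tx":0,"ty":0,"tz":0,"wx":0,"wy":0,"wz":0,"gripper":0},
])

```text
time: 11.25
position: [0.5541, 0.1847, 0.2545]
tool_rot: [-2.965, 0.284, 0.828]
ft_force: [2.7, 0.0, -1.2]
grip_width: 0.269
grip_force: 50.0
```

```bash
python3 p.py 5
python3 - <<'E'
from h import *
a=vision.get_image("wrist")["color"];b=vision.get_image("top")["color"];c=vision.get_image("side")["color"]
r=lambda x,f:cv2.resize(x,f,interpolation=cv2.INTER_CUBIC)
cv2.imwrite("pics/tip.png",np.vstack([r(a[:250],(800,310)),np.hstack([r(b[90:240,190:390],(387,290)),r(c[130:300,210:440],(413,290))])]))
for n in("wrist","top","side"): print(n,[(t,d["bbox"],round(d["conf"],2)) for t in("tip_a","offcut_a") for d in vision.spot_in(n,t)[:3]])
E
```

```text
11.25 [ 0.3223  0.7687 -1.028   1.1305  0.248   1.9414 -2.3961] [0.5541 0.1847 0.2545] [ 2.7291  0.0169 -1.2067] 0.26941436376690703
lip in box [-0.0111  0.0001  0.0874] tilt 56.98134661444112 roll -0.07363584576688613
t [ 2.3  0.3 -0.9] w [ 0.001 -0.018 -0.   ]
wrist []
top []
side []
```

View pics/tip.png

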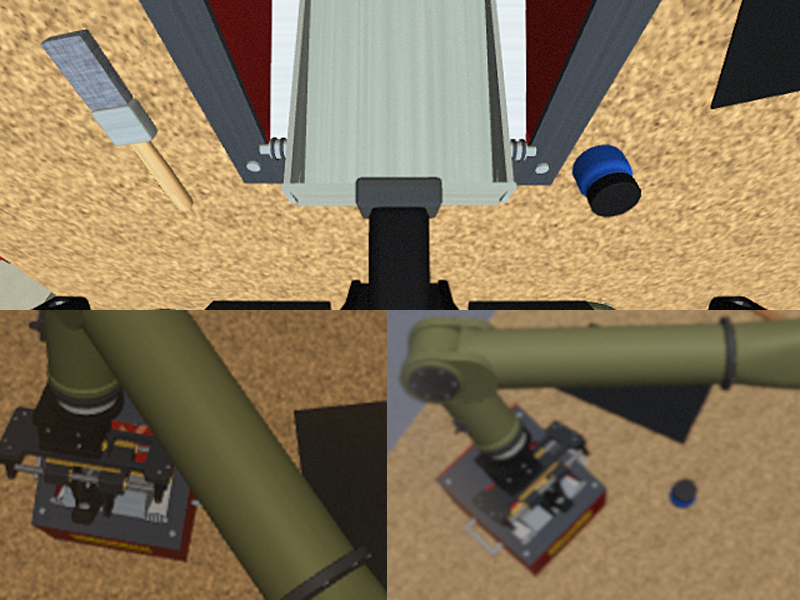

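The pan floor is empty, with no copper or dark pieces left at (300-500, 0-180). It stands in the open flap, clear of the hand. A short dwell, then draw out.

Request:
jog_arm([
  {"tx":0,"ty":0,"tz":0,"wx":0,"wy":0,"wz":0,"gripper":0},
  {"tx":0,"ty":0,"tz":0,"wx":0,"wy":0,"wz":0,"gripper":0},
  {"tx":0,"ty":0,"tz":0,"wx":0,"wy":0,"wz":0,"gripper":0},
  {"tx":0,"ty":0,"tz":0,"wx":0,"wy":0,"wz":0,"gripper":0},
  {"tx":0,"ty":0,"tz":0,"wx":0,"wy":0,"wz":0,"gripper":0},
])

```text
time: 12.12
position: [0.5541, 0.1847, 0.254]
tool_rot: [-2.964, 0.284, 0.831]
ft_force: [0.7, 0.1, -1.3]
grip_width: 0.269
grip_force: 50.0
```

Run:
```python
from h import *
r=np.radians
plan([tool_for_lip(-.005,.13,r(53)),tool_for_lip(.0,.185,r(44)),tool_for_lip(.01,.235,r(32)),tool_for_lip(.02,.26,r(18))])
```

```text
t [-24.    0.2 -29.1] w [ 0.001  0.071 -0.   ]
t [-35.   -0.  -26.2] w [-0.     0.157 -0.   ]
t [-24.3  -0.  -16.8] w [-0.     0.209  0.   ]
t [-13.3  -0.   13.8] w [-0.     0.244 -0.   ]
```

Request:
jog_arm([
  {"tx":-4,"ty":0,"tz":-5,"wx":0,"wy":0.013,"wz":0,"gripper":0},
  {"tx":-9,"ty":0,"tz":-11,"wx":0,"wy":0.028,"wz":0,"gripper":0},
  {"tx":-14,"ty":0,"tz":-17,"wx":0,"wy":0.042,"wz":0,"gripper":0},
  {"tx":-19,"ty":0,"tz":-23,"wx":0,"wy":0.057,"wz":0,"gripper":0},
  {"tx":-24,"ty":0,"tz":-29,"wx":0,"wy":0.071,"wz":0,"gripper":0},
])

```text
time: 12.53
position: [0.5485, 0.1861, 0.2929]
tool_rot: [-2.999, 0.286, 0.723]
ft_force: [0.7, 0.5, -2.3]
grip_width: 0.269
grip_force: 50.0
```

Request:
jog_arm([
  {"tx":-7,"ty":0,"tz":-5,"wx":0,"wy":0.031,"wz":0,"gripper":0},
  {"tx":-14,"ty":0,"tz":-10,"wx":0,"wy":0.063,"wz":0,"gripper":0},
  {"tx":-21,"ty":0,"tz":-16,"wx":0,"wy":0.094,"wz":0,"gripper":0},
  {"tx":-28,"ty":0,"tz":-21,"wx":0,"wy":0.126,"wz":0,"gripper":0},
  {"tx":-35,"ty":0,"tz":-26,"wx":0,"wy":0.157,"wz":0,"gripper":0},
])

```text
time: 12.95
position: [0.5287, 0.19, 0.3317]
tool_rot: [-3.061, 0.291, 0.489]
ft_force: [0.5, -0.1, -1.8]
grip_width: 0.265
grip_force: 50.0
```

Request:
jog_arm([
  {"tx":-5,"ty":0,"tz":-3,"wx":0,"wy":0.042,"wz":0,"gripper":0},
  {"tx":-10,"ty":0,"tz":-7,"wx":0,"wy":0.084,"wz":0,"gripper":0},
  {"tx":-15,"ty":0,"tz":-10,"wx":0,"wy":0.126,"wz":0,"gripper":0},
  {"tx":-20,"ty":0,"tz":-14,"wx":0,"wy":0.168,"wz":0,"gripper":0},
  {"tx":-24,"ty":0,"tz":-17,"wx":0,"wy":0.209,"wz":0,"gripper":0},
])

```text
time: 13.37
position: [0.5111, 0.1936, 0.3549]
tool_rot: [-3.115, 0.295, 0.168]
ft_force: [-0.1, -0.5, -1.7]
grip_width: 0.266
grip_force: 50.0
```

Request:
jog_arm([
  {"tx":-3,"ty":0,"tz":3,"wx":0,"wy":0.049,"wz":0,"gripper":0},
  {"tx":-6,"ty":0,"tz":6,"wx":0,"wy":0.1,"wz":0,"gripper":0},
  {"tx":-9,"ty":0,"tz":9,"wx":0,"wy":0.15,"wz":0,"gripper":0},
  {"tx":-13,"ty":0,"tz":13,"wx":0,"wy":0.22,"wz":0,"gripper":0},
  {"tx":-13,"ty":0,"tz":14,"wx":0,"wy":0.244,"wz":0,"gripper":0},
])

```text
time: 13.78
position: [0.4948, 0.1983, 0.3405]
tool_rot: [3.103, -0.29, 0.21]
ft_force: [-0.4, 1.1, -2.1]
grip_width: 0.268
grip_force: 50.0
```

```bash
python3 p.py 6
python3 - <<'E'
from h import *
a=vision.get_image("wrist")["color"];cv2.imwrite("pics/out.png",a)
n=now(); x,y,yw=PAN
G=tool_for_pan(np.array([x,y,.26]),MAT[2]+.03,0)
plan([mid(n,G,k) for k in(.2,.4,.6,.8,1)])
E
```

```text
13.7833 [ 0.7928 -0.0348 -1.2346  1.605   0.0522  1.4416 -2.2043] [0.4948 0.1983 0.3405] [-0.3963  1.0715 -2.1098] 0.2684900666819873
lip in box [0.0163 0.0026 0.2585] tilt 17.98818543903743 roll -0.32925488957078725
t [19.1 76.5 14. ] w [ 0.019  0.062 -0.057]
t [13.9 77.7 13.6] w [ 0.019  0.062 -0.057]
t [ 8.6 78.6 12.9] w [ 0.019  0.062 -0.057]
t [ 3.4 79.2 11.8] w [ 0.019  0.062 -0.057]
t [-1.8 79.4 10.3] w [ 0.019  0.062 -0.057]
```

View pics/out.png

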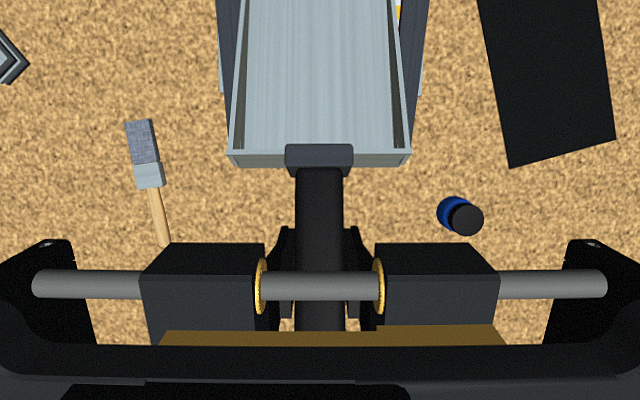

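The pan is empty and clear of the box, with the jar and brush undisturbed. Carrying it back.

Request:
jog_arm([
  {"tx":3,"ty":10,"tz":2,"wx":0.003,"wy":0.008,"wz":-0.007,"gripper":0},
  {"tx":7,"ty":26,"tz":5,"wx":0.006,"wy":0.021,"wz":-0.019,"gripper":0},
  {"tx":11,"ty":42,"tz":8,"wx":0.01,"wy":0.034,"wz":-0.031,"gripper":0},
  {"tx":15,"ty":59,"tz":11,"wx":0.015,"wy":0.048,"wz":-0.044,"gripper":0},
  {"tx":19,"ty":76,"tz":14,"wx":0.019,"wy":0.062,"wz":-0.057,"gripper":0},
])

```text
time: 14.25
position: [0.5034, 0.1169, 0.3301]
tool_rot: [3.115, -0.204, 0.307]
ft_force: [0.4, 0.0, -3.1]
grip_width: 0.271
grip_force: 50.0
```

Request:
jog_arm([
  {"tx":3,"ty":16,"tz":3,"wx":0.004,"wy":0.012,"wz":-0.011,"gripper":0},
  {"tx":6,"ty":31,"tz":5,"wx":0.008,"wy":0.025,"wz":-0.023,"gripper":0},
  {"tx":8,"ty":47,"tz":8,"wx":0.011,"wy":0.037,"wz":-0.034,"gripper":0},
  {"tx":11,"ty":62,"tz":11,"wx":0.015,"wy":0.05,"wz":-0.046,"gripper":0},
  {"tx":14,"ty":78,"tz":14,"wx":0.019,"wy":0.062,"wz":-0.057,"gripper":0},
])

```text
time: 14.67
position: [0.5095, 0.038, 0.3181]
tool_rot: [-3.109, 0.111, -0.403]
ft_force: [-0.8, 0.4, -2.3]
grip_width: 0.269
grip_force: 50.0
```

Request:
jog_arm([
  {"tx":2,"ty":16,"tz":3,"wx":0.004,"wy":0.012,"wz":-0.011,"gripper":0},
  {"tx":3,"ty":31,"tz":5,"wx":0.008,"wy":0.025,"wz":-0.023,"gripper":0},
  {"tx":5,"ty":47,"tz":8,"wx":0.011,"wy":0.037,"wz":-0.034,"gripper":0},
  {"tx":7,"ty":63,"tz":10,"wx":0.015,"wy":0.05,"wz":-0.046,"gripper":0},
  {"tx":9,"ty":79,"tz":13,"wx":0.019,"wy":0.062,"wz":-0.057,"gripper":0},
])

```text
time: 15.08
position: [0.5161, -0.0415, 0.3067]
tool_rot: [-3.087, 0.018, -0.498]
ft_force: [-0.6, 0.5, -2.5]
grip_width: 0.268
grip_force: 50.0
```

Request:
jog_arm([
  {"tx":1,"ty":16,"tz":2,"wx":0.004,"wy":0.012,"wz":-0.011,"gripper":0},
  {"tx":1,"ty":32,"tz":5,"wx":0.008,"wy":0.025,"wz":-0.023,"gripper":0},
  {"tx":2,"ty":47,"tz":7,"wx":0.011,"wy":0.037,"wz":-0.034,"gripper":0},
  {"tx":3,"ty":63,"tz":10,"wx":0.015,"wy":0.05,"wz":-0.046,"gripper":0},
  {"tx":3,"ty":79,"tz":12,"wx":0.019,"wy":0.062,"wz":-0.057,"gripper":0},
])

```text
time: 15.5
position: [0.522, -0.1202, 0.2947]
tool_rot: [-3.06, -0.074, -0.592]
ft_force: [0.6, 0.3, -2.2]
grip_width: 0.272
grip_force: 50.0
```

Request:
jog_arm([
  {"tx":0,"ty":16,"tz":2,"wx":0.004,"wy":0.012,"wz":-0.011,"gripper":0},
  {"tx":-1,"ty":36,"tz":4,"wx":0.008,"wy":0.027,"wz":-0.025,"gripper":0},
  {"tx":-1,"ty":56,"tz":7,"wx":0.013,"wy":0.043,"wz":-0.04,"gripper":0},
  {"tx":-2,"ty":71,"tz":9,"wx":0.017,"wy":0.055,"wz":-0.051,"gripper":0},
  {"tx":-2,"ty":79,"tz":10,"wx":0.019,"wy":0.062,"wz":-0.057,"gripper":0},
])

```text
time: 15.92
position: [0.5271, -0.2009, 0.2829]
tool_rot: [-3.028, -0.16, -0.684]
ft_force: [-0.1, 0.4, -3.3]
grip_width: 0.27
grip_force: 50.0
```

```bash
python3 p.py 6
python3 - <<'E'
from h import *
x,y,yw=PAN
print(pan_now()[:3,3])
plan([tool_for_pan(np.array([x,y,z]),MAT[2]+.03,0) for z in (.17,.08,.03,.008,.005)])
E
```

```text
15.9167 [ 0.8642 -0.1543 -0.3441  1.9057 -0.3642  1.0438 -0.8201] [ 0.5271 -0.2009  0.2829] [-0.0842  0.4166 -3.2628] 0.26959952805104337
lip in box [ 0.133  -0.3298  0.2546] tilt 0.3013031583181546 roll 0.5918852497942605
[ 0.64280229 -0.18816031  0.2549461 ]
t [-37.5  -2.6  76.9] w [-0.008  0.005 -0.006]
t [-39.1  -0.   81. ] w [0. 0. 0.]
t [-21.7  -0.   45. ] w [0. 0. 0.]
t [-9.6 -0.  19.8] w [0. 0. 0.]
t [-1.3 -0.   2.7] w [0. 0. 0.]
```

Request:
jog_arm([
  {"tx":-5,"ty":0,"tz":10,"wx":-0.002,"wy":0.001,"wz":-0.001,"gripper":0},
  {"tx":-13,"ty":-1,"tz":27,"wx":-0.004,"wy":0.002,"wz":-0.002,"gripper":0},
  {"tx":-21,"ty":-1,"tz":43,"wx":-0.006,"wy":0.003,"wz":-0.004,"gripper":0},
  {"tx":-29,"ty":-2,"tz":60,"wx":-0.008,"wy":0.005,"wz":-0.006,"gripper":0},
  {"tx":-37,"ty":-2,"tz":77,"wx":-0.008,"wy":0.005,"wz":-0.006,"gripper":0},
])

```text
time: 16.33
position: [0.5276, -0.1943, 0.1971]
tool_rot: [-3.033, -0.172, -0.695]
ft_force: [0.2, 0.1, -2.4]
grip_width: 0.271
grip_force: 50.0
```

Request:
jog_arm([
  {"tx":-8,"ty":0,"tz":16,"wx":0,"wy":0,"wz":0,"gripper":0},
  {"tx":-16,"ty":0,"tz":33,"wx":0,"wy":0,"wz":0,"gripper":0},
  {"tx":-24,"ty":0,"tz":49,"wx":0,"wy":0,"wz":0,"gripper":0},
  {"tx":-32,"ty":0,"tz":66,"wx":0,"wy":0,"wz":0,"gripper":0},
  {"tx":-39,"ty":0,"tz":81,"wx":0,"wy":0,"wz":0,"gripper":0},
])

```text
time: 16.75
position: [0.5277, -0.1944, 0.107]
tool_rot: [-3.033, -0.172, -0.694]
ft_force: [-0.5, -0.1, -2.1]
grip_width: 0.268
grip_force: 50.0
```

Request:
jog_arm([
  {"tx":-6,"ty":0,"tz":12,"wx":0,"wy":0,"wz":0,"gripper":0},
  {"tx":-11,"ty":0,"tz":23,"wx":0,"wy":0,"wz":0,"gripper":0},
  {"tx":-16,"ty":0,"tz":33,"wx":0,"wy":0,"wz":0,"gripper":0},
  {"tx":-19,"ty":0,"tz":40,"wx":0,"wy":0,"wz":0,"gripper":0},
  {"tx":-22,"ty":0,"tz":45,"wx":0,"wy":0,"wz":0,"gripper":0},
])

```text
time: 17.17
position: [0.5281, -0.1951, 0.0577]
tool_rot: [-3.033, -0.171, -0.696]
ft_force: [0.4, 0.6, -2.4]
grip_width: 0.269
grip_force: 50.0
```

```bash
python3 p.py 6
python3 - <<'E'
from h import *
x,y,yw=PAN
print(pan_now()[:3,3])
plan([tool_for_pan(np.array([x,y,z]),MAT[2]+.03,0) for z in (.007,.003)])
E
```

```text
17.1667 [ 0.834   0.079  -0.3797  2.1861 -0.4203  0.536  -0.6715] [ 0.5281 -0.1951  0.0577] [ 0.4015  0.6397 -2.3967] 0.26902312865805833
lip in box [ 0.1328 -0.3233  0.0306] tilt -0.07287363299238411 roll 0.02654134241482926
[ 0.64389002 -0.18206635  0.03053581]
t [-12.3   2.2  20. ] w [-0.002 -0.001  0.002]
t [-1.7 -0.   3.6] w [0. 0. 0.]
```

Request:
jog_arm([
  {"tx":-4,"ty":0,"tz":8,"wx":0,"wy":0,"wz":0,"gripper":0},
  {"tx":-7,"ty":0,"tz":14,"wx":0,"wy":0,"wz":0,"gripper":0},
  {"tx":-9,"ty":0,"tz":19,"wx":0,"wy":0,"wz":0,"gripper":0},
  {"tx":-10,"ty":0,"tz":21,"wx":0,"wy":0,"wz":0,"gripper":0},
  {"tx":-10,"ty":0,"tz":21,"wx":0,"wy":0,"wz":0,"gripper":0},
])

```text
time: 17.58
position: [0.5285, -0.1969, 0.0353]
tool_rot: [-3.034, -0.168, -0.698]
ft_force: [-0.4, 0.3, -2.3]
grip_width: 0.267
grip_force: 50.0
```

Request:
jog_arm([
  {"tx":-0.3,"ty":0,"tz":0.7,"wx":0,"wy":0,"wz":0,"gripper":0},
  {"tx":-0.6,"ty":0,"tz":1.3,"wx":0,"wy":0,"wz":0,"gripper":0},
  {"tx":-1,"ty":0,"tz":2,"wx":0,"wy":0,"wz":0,"gripper":0},
  {"tx":-1.3,"ty":0,"tz":2.7,"wx":0,"wy":0,"wz":0,"gripper":0},
  {"tx":-1.3,"ty":0,"tz":2.7,"wx":0,"wy":0,"wz":0,"gripper":0},
])

```text
time: 18.0
position: [0.5289, -0.1972, 0.033]
tool_rot: [-3.035, -0.168, -0.7]
ft_force: [0.1, -0.2, -2.4]
grip_width: 0.269
grip_force: 50.0
```

```bash
python3 p.py 6; python3 -c "
from h import *
print(pan_now()[:3,3])"
```

```text
18.0 [ 0.8336  0.1261 -0.3817  2.2014 -0.4311  0.4735 -0.6456] [ 0.5289 -0.1972  0.033 ] [ 0.1182 -0.1878 -2.3888] 0.2692381506474711
lip in box [ 0.1342 -0.3256  0.0063] tilt -0.19164190040245846 roll -0.10322854673085675
[ 0.64478305 -0.18444117  0.00610655]
```

Still 2 mm above contact (force unchanged), so I lower a little more.

Request:
jog_arm([
  {"tx":-0.2,"ty":0,"tz":0.5,"wx":0,"wy":0,"wz":0,"gripper":0},
  {"tx":-0.4,"ty":0,"tz":0.9,"wx":0,"wy":0,"wz":0,"gripper":0},
  {"tx":-0.6,"ty":0,"tz":1.3,"wx":0,"wy":0,"wz":0,"gripper":0},
  {"tx":-0.8,"ty":0,"tz":1.8,"wx":0,"wy":0,"wz":0,"gripper":0},
  {"tx":-0.8,"ty":0,"tz":1.8,"wx":0,"wy":0,"wz":0,"gripper":0},
])

```text
time: 18.42
position: [0.5292, -0.1973, 0.0313]
tool_rot: [-3.034, -0.168, -0.701]
ft_force: [-1.4, -0.9, -1.3]
grip_width: 0.269
grip_force: 50.0
```

Request:
jog_arm([
  {"tx":0,"ty":0,"tz":0,"wx":0,"wy":0,"wz":0,"gripper":0},
  {"tx":-0.2,"ty":0,"tz":0.5,"wx":0,"wy":0,"wz":0,"gripper":0},
  {"tx":-0.2,"ty":0,"tz":0.5,"wx":0,"wy":0,"wz":0,"gripper":0},
  {"tx":-0.2,"ty":0,"tz":0.5,"wx":0,"wy":0,"wz":0,"gripper":0},
  {"tx":-0.2,"ty":0,"tz":0.5,"wx":0,"wy":0,"wz":0,"gripper":0},
])

```text
time: 18.83
position: [0.5293, -0.1974, 0.0309]
tool_rot: [-3.035, -0.168, -0.701]
ft_force: [-2.5, 0.3, 4.1]
grip_width: 0.27
grip_force: 50.0
```

Contact made. Releasing and backing out along the fingers.

Request:
jog_arm([
  {"tx":0,"ty":0,"tz":0,"wx":0,"wy":0,"wz":0,"gripper":0.28},
  {"tx":0,"ty":0,"tz":0,"wx":0,"wy":0,"wz":0,"gripper":0.35},
  {"tx":0,"ty":0,"tz":0,"wx":0,"wy":0,"wz":0,"gripper":0.5},
  {"tx":0,"ty":0,"tz":0,"wx":0,"wy":0,"wz":0,"gripper":0.7},
  {"tx":0,"ty":0,"tz":0,"wx":0,"wy":0,"wz":0,"gripper":0.8},
], grip_force=5)

```text
time: 19.25
position: [0.529, -0.1971, 0.0303]
tool_rot: [-3.034, -0.168, -0.7]
ft_force: [-0.9, 0.6, -0.8]
grip_width: 0.495
grip_force: 0.0
```

Request:
jog_arm([
  {"tx":0,"ty":0,"tz":0,"wx":0,"wy":0,"wz":0,"gripper":1},
  {"tx":0,"ty":0,"tz":0,"wx":0,"wy":0,"wz":0,"gripper":1},
  {"tx":0,"ty":0,"tz":0,"wx":0,"wy":0,"wz":0,"gripper":1},
  {"tx":0,"ty":0,"tz":0,"wx":0,"wy":0,"wz":0,"gripper":1},
  {"tx":0,"ty":0,"tz":0,"wx":0,"wy":0,"wz":0,"gripper":1},
])

```text
time: 19.67
position: [0.529, -0.1971, 0.0305]
tool_rot: [-3.034, -0.168, -0.7]
ft_force: [-0.3, 0.2, -0.3]
grip_width: 0.871
grip_force: 0.0
```

Request:
jog_arm([
  {"tx":0,"ty":0,"tz":-8,"wx":0,"wy":0,"wz":0,"gripper":1},
  {"tx":0,"ty":0,"tz":-26,"wx":0,"wy":0,"wz":0,"gripper":1},
  {"tx":0,"ty":0,"tz":-48,"wx":0,"wy":0,"wz":0,"gripper":1},
  {"tx":0,"ty":0,"tz":-72,"wx":0,"wy":0,"wz":0,"gripper":1},
  {"tx":0,"ty":0,"tz":-90,"wx":0,"wy":0,"wz":0,"gripper":1},
])

```text
time: 20.08
position: [0.4894, -0.2016, 0.1134]
tool_rot: [-3.035, -0.168, -0.702]
ft_force: [0.7, 0.2, 0.7]
grip_width: 0.998
grip_force: 0.0
```

Request:
jog_arm([
  {"tx":5,"ty":15,"tz":-15,"wx":0,"wy":0,"wz":0,"gripper":1},
  {"tx":10,"ty":40,"tz":-35,"wx":0,"wy":0,"wz":0,"gripper":1},
  {"tx":15,"ty":65,"tz":-55,"wx":0,"wy":0,"wz":0,"gripper":1},
  {"tx":15,"ty":90,"tz":-70,"wx":0,"wy":0,"wz":0,"gripper":1},
  {"tx":15,"ty":110,"tz":-75,"wx":0,"wy":0,"wz":0,"gripper":1},
])

```text
time: 20.5
position: [0.4827, -0.3161, 0.1895]
tool_rot: [-3.038, -0.167, -0.706]
ft_force: [0.7, -0.3, 0.4]
grip_width: 1.0
grip_force: 0.0
```

```bash
python3 p.py 6
python3 - <<'E'
from h import *
b=vision.get_image("top")["color"]
w=vision.get_image("wrist")["color"]
cv2.imwrite("pics/end.png",np.vstack([cv2.resize(b[90:280,140:520],(760,380),interpolation=cv2.INTER_CUBIC),cv2.resize(w[:180],(760,214))]))
for n in("top","wrist","side"): print(n,[(t,d["bbox"],round(d["conf"],2)) for t in("pan","flap","tip_a","offcut_a") for d in vision.spot_in(n,t)[:2]])
E
```

```text
20.5 [ 0.9796 -0.0211 -0.2319  1.9847 -0.4359  0.909  -0.4901] [ 0.4827 -0.3161  0.1895] [ 0.6575 -0.2764  0.4078] 1.0004983899533026
lip in box [ 0.1117 -0.4517  0.1633] tilt -0.36272870456240125 roll -0.38061386127500474
top [('pan', [356.7, 151.2, 403.8, 239.2], 0.74), ('flap', [218.5, 143.4, 281.8, 196.6], 0.67)]
wrist [('pan', [161.9, 44.4, 264.4, 257.8], 0.84)]
side [('pan', [281.5, 229.2, 313.2, 259.7], 0.63), ('flap', [282.6, 227.0, 320.5, 261.5], 0.6)]
```

View pics/end.png

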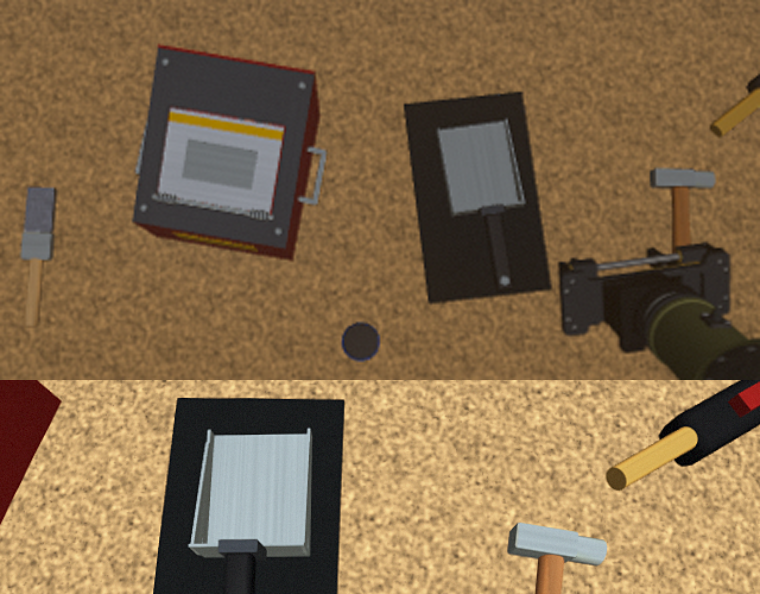

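The empty pan stands flat on the mat (crop 440-525, 120-285) and the flap is flush at (160-283, 110-215). No scrap lies outside the box, the other things are where they were, and the arm is clear.

```bash
python3 -c "
from bench import ctrl
print(ctrl.close_job())"
```

```text
the job is handed in; nothing more can be done
None
```

I handed the job in after about 20 s of the 72 s allowed; no verdict came back. The last pictures show the pan empty and flat on its mat, the flap shut, no scrap outside the box (its inside is not visible), and the other things where they were.

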